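# Cap off, loop-back plug keyed and held home

### The job

Get the test box ready for its self-test: take the red protective cap off the socket and hang it by its eye on the box's parking hook. Then put the black loop-back plug over the socket, turn its knurled collar until its hidden keyway drops over the socket's pin, and press it fully home against the sprung contacts. Finish while still gripping the plug and holding it down, because the springs lift it as soon as you let go; leave the other things on the bench where they are.

Things in the scene. Friction and masses are not known exactly. Their poses are not given: they have to be found in the camera images.
- test_box: grey die-cast box screwed to the bench, 100 mm (x) by 212 mm (y) by 38 mm high, origin under its centre on the bench; its front (binding posts, lamp) looks to its -x. The socket stands on its lid at y = -60 mm, the parking hook at y = +65 mm. A white line on the lid in front (-x) of the socket is the index mark
- socket_top (a point): centre of the top of the socket's round nose, 62 mm above the bench, axes of the box. The nose is 30 mm in diameter and 21 mm high, its top 5 mm tapered to 23 mm; in its middle the sprung contact block (18 mm across) stands 6 mm proud. Nose and pin are polished and greased
- socket_flange (a point): centre of the top of the socket's flange (52 mm across), 41 mm above the bench. A brass key pin 4 mm thick sticks out 4.5 mm sideways from the nose, its axis 9 mm above the flange. The socket is clamped at an unknown angle: from above, the pin lies anywhere up to 0.5 rad either side of the box's -x direction (index mark) and is not reported
- hook_tip (a point): free tip of the parking hook, axes of the box: a 6 mm steel rod whose arm runs from the tip 50 mm along the box's +x, dropping 9 mm on the way, to an upright rod that stands on the lid. The tip is 110 mm above the bench; a thing is slipped on over the tip along +x
- cap_grip (a point): red cap, an upside-down cup 48 mm in outer diameter, 43 mm inside, 32 mm high, 40 g, sitting loosely over the socket with its rim on the flange; this point is on its axis 20 mm above its rim. Axes: z up, x along the axis of the eye's hole
- cap_eye (a point): centre of the hole of the eye on top of the cap, 42 mm above the cap's rim: an upright ring 24 mm in outer and 16 mm in inner diameter, 6 mm thick; the hole's axis is the cap's x, so the ring lies in the cap's y-z plane. The eye's top is 54 mm above the cap's rim
- cap: the same red cap, origin at the centre of its rim (underside)
- plug_grip (a point): black plug with a blue disc on top, 45 mm in diameter, 44 mm high, 80 g, standing upright on the bench, open end down; this point is on its axis 30 mm above its underside, in the middle of the knurled collar (19 to 39 mm above the underside). White lines on skirt and top mark the keyway side, its -x
- plug: the plug, origin at the centre of its underside. Bore 33 mm, 23 mm deep; inside it a keyway 7.5 mm wide, 4 mm deep, full length, on the plug's -x side. Off the pin, the plug slides 10 mm down the nose and stops on the pin, underside 11 mm above the flange; with the keyway over the pin (within 0.1 rad) it drops on. Home: underside on the flange, 41 mm above the bench
- contact_block (a joint): travel of the sprung contact block in m, 0 = up. The plug meets it 4 mm above home; it reads 0.004 with the plug home and pushes up with 4 N at first, 7 N at home
- notebook: blue notebook, 148x109x14 mm, a bystander
- mug: white spotted mug, 93 mm high, a bystander
- marker_black: black and white marker pen, 135 mm, a bystander
There are look-alikes about, which are no part of the job. Leave any purple look-alike of the plug alone. Of the things that look like the cap, the larger one is meant.

How it is judged:
By the outcome, as a careful person would: the job done as asked, in the order asked, and still so for the second after the job is handed in, while the arm keeps its last pose, push and grip.
It also fails if it takes over 67 s, if anything falls off the work surface, if the arm or the gripper's body presses on something with over 40 N, if the wrist force passes 120 N, or if a joint passes its speed limit or range.

### The arm

A 6-joint arm with a two-finger parallel gripper is mounted at the origin on a cart in front of the work surface, level with it; the furniture and walls round the work are solid. World frame = base frame: x ahead of the robot, y to its left, z up, the work surface at z = 0. Lengths are in m, angles in rad, forces in N, time in s.
With the tool pointing down it reaches from about 0.4 to 0.825 m from the base axis. Payload 7 kg.
Tool frame: the origin (TCP) lies midway between the tips of the shut fingers; the grasp point (between the pads) lies 19 mm behind it; z points along the fingers, y is the line along which they close (so a half turn about z gives the same grasp; the last joint's range is limited). The gripper opens to 88 mm and grips with 3 to 60 N. Pads are 19 mm wide; open, the fingers measure 130 mm over their backs; the gripper's body (78 mm by 193 mm) begins 47 mm behind the grasp point.
Start: joints at [-0.919, 0.359, 0.012, 0, -1.224, -0.288], TCP at [0.24, -0.631, 0.196] pointing down, gripper open.
Joint ranges: [-3.07, 3.07], [-1.43, 2.12], [-1.02, 1.25], [-3.03, 1.67], [-3.05, -0], [-3.03, 3.03]. Speed limits (rad/s): [2.39, 2.39, 3.01, 3.14, 3.14, 3.14].

### API

Orientations are given as [roll, pitch, yaw] about the fixed x, y, z axes, in that order (R = Rz(yaw) Ry(pitch) Rx(roll)).
In Python, from bench import manip gives the robot as it stands. The module is installed in compiled form; this text tells all that it offers.
- The arm moves only by the tool drive_tool, never from a script. Its argument "increments" is a list that holds one entry, the list of rows, each a list of 5 numbers: the closure, from -1 (fully open) to 1 (shut), so that 0 is half open, then the shift along the tool's x, y, z in mm, then the turn about the tool's z in degrees. In form: [[[hand, x, y, z, spin], ...]]. A call has 1 to 20 rows; each row shifts and turns the commanded pose from where the row before left it, along the tool's axes as they then stand; what a row does not reach is not made up. A row lasts 1/12 s, in which the tool goes at most 41.7 mm and 7.16 degrees, less where a joint would pass 70% of its speed; a pose out of reach is approached as far as the arm can. A call with a gripper value outside its range is refused whole. The fingers move at their own pace and stop on an object; the grip force is fixed at half the most. Time passes only in rows, so rows that do not move let the fingers close. It gives the time, the measured TCP pose, the force, the opening and the grip force at its end, in the units of the state.
- manip.read_state(): the state, without advancing time (a new reading comes with each control period).
- manip.capture(name): name is "side" or "top" or "wrist"; returns (picture, depth): 384x512x3 uint8, red, green, blue; 384x512 float32, m along the optical axis (not along the pixel's ray), 0 where there is no reading.
- manip.camera_params(name): a dict with "mtx" (3x3 intrinsics, pixels), "origin" and "orientation" of the camera in the world; the wrist camera has in their place "T_tool_cam" (4x4, takes a point from camera to tool coordinates, whose origin is the TCP and whose axes are the flange's). Camera axes: x right, y down, z forward; pixel columns grow to the right and rows downward; lengths in m; the calibration is good to about 2 mm. The wrist camera is an equidistant fisheye: a pixel r from the principal point sees the ray r / f radians off the axis. A picture is of the moment at which its call begins: read the wrist's pose just before it. camera_params takes no time and is no camera call.
- manip.close_job(): hands the job in; it is judged then, once.
Trained networks look in the newest picture that a camera, given by its name, has taken for a name from the list of things; names that differ only in an ending like _2 or _b are one class to them, and where a whole thing is asked for, a point or a joint stands for the part that bears it (a point fixed in the world has none). Each returns a list of dicts, best first, with "conf" (0 to 1); they miss things now and then, are a little off and sometimes report something else, mostly with a low value. They report only what shows in the picture. A call takes as long as a camera call. They do not tell look-alikes from the thing itself.
- manip.look_for(target, camera): "location" ([column, row] in pixels, amid what is visible of it).
- manip.landmark_of(target, camera): "location" ([column, row] in pixels: a listed point, or the origin of a listed thing).
The state is a dict: "time_s": time; "q": joint angles; "joint_velocities": joint speeds; "joint_torque": joint torques, N m; "tcp_pos": TCP position; "eef_rot": TCP orientation; "wrist_force": force on the tool from outside, world axes, zero at the start; "ft_torque": the same for the moment, N m; "gripper_width": finger opening in m; "grip_force": force on a finger pad.
Only numpy, scipy, OpenCV 4.12 (cv2) and the standard library are available. Lean on these libraries where they do the work, as an engineer would, in place of code of your own. Each camera call takes 0.05 s, during which the arm holds its last target. There are 200 camera calls.

## Working session

There is one attempt and no reset: what is moved stays moved. The work goes in short steps, Python scripts to look and compute and a tool call to move; the robot and the scene stay as the last step left them, time stands still between calls to the robot, and variables do not carry over. Pictures are saved under pics/ and viewed, at most 10 in all, crops included, and the job is handed in when it is done.

Besides the shell and the picture viewer there is one more tool, called after "Request:" by a JSON object that holds its "api" and its "payload". drive_tool: Moves the arm, as the interface text tells. Its arguments: {"type":"object","properties":{"increments":{"type":"array","items":{"type":"array","items":{"type":"array","items":{"type":"number"}}}}},"required":["increments"]}

```bash
mkdir -p pics
cat > h.py <<'E'
import numpy as np, cv2
from bench import manip
from scipy.spatial.transform import Rotation as R
def save(n,im): cv2.imwrite(f'pics/{n}.png',im[:,:,::-1])
def campose(c):
    p=manip.camera_params(c); 
    o=np.array(p['orientation']); 
    Rm=o if o.shape==(3,3) else R.from_euler('xyz',o).as_matrix() if o.size==3 else R.from_quat(o).as_matrix()
    return np.array(p['mtx']),Rm,np.array(p['origin'])
def ray(c,px):
    K,Rm,o=campose(c); d=Rm@np.linalg.solve(K,[px[0],px[1],1.]); return o,d
def at_z(c,px,z):
    o,d=ray(c,px); return o+d*(z-o[2])/d[2]
def at_d(c,px,D):
    u,v=int(round(px[0])),int(round(px[1])); o,d=ray(c,px); return o+d*D[v,u]
E
python3 - <<'E'
from h import *
s=manip.read_state(); print(s['time_s'],s['tcp_pos'],s['eef_rot'])
for c in ['side','top','wrist']: print(c,manip.camera_params(c))
for c in ['top','side']:
    im,D=manip.capture(c); save(c+'0',im); np.save(c+'D.npy',D)
    for t in ['socket_top','hook_tip','cap_grip','cap_eye','plug_grip','plug','cap','test_box']:
        print(c,t,[(np.round(r['location']).tolist(),round(r['conf'],2),np.round(at_d(c,r['location'],D),3).tolist()) for r in manip.landmark_of(t,c)[:3]])
a=cv2.imread('pics/top0.png');b=cv2.imread('pics/side0.png')
cv2.imwrite('pics/both.png',cv2.resize(np.vstack([a,b]),None,fx=.78,fy=.78))
E
```

```text
0.0 [ 0.23995289 -0.63033791  0.19512623] [ 3.13994287e+00 -1.54098082e-04 -2.77791394e+00]
side {'mtx': array([[392.51692139,   0.        , 251.02426987],
       [  0.        , 392.51692139, 188.3079572 ],
       [  0.        ,   0.        ,   1.        ]]), 'origin': array([0.23862337, 0.67796967, 0.69687744]), 'orientation': array([-2.29717377,  0.02225728, -2.66686509])}
top {'mtx': array([[459.49481131,   0.        , 256.59826526],
       [  0.        , 459.49481131, 200.12571713],
       [  0.        ,   0.        ,   1.        ]]), 'origin': array([0.3881694 , 0.08207426, 1.36012587]), 'orientation': array([-3.00776158, -0.00596741, -1.59309174])}
wrist {'mtx': array([[297.31863964,   0.        , 257.84053389],
       [  0.        , 297.31863964, 189.7970107 ],
       [  0.        ,   0.        ,   1.        ]]), 'T_tool_cam': array([[ 9.51377806e-05, -9.50619108e-01, -3.10359957e-01,
         8.43764985e-02],
       [ 9.99999922e-01,  2.09740203e-04, -3.35885056e-04,
         1.19912526e-05],
       [ 3.84393713e-04, -3.10359901e-01,  9.50619053e-01,
        -1.89374829e-01],
[... 1200 characters left out ...]
, [0.602, 0.132, 0.022]), ([283.0, 200.0], 0.58, [0.492, 0.055, 0.064])]
side cap_eye [([282.0, 186.0], 0.71, [0.5, 0.039, 0.091]), ([226.0, 215.0], 0.49, [0.605, 0.129, 0.033])]
side plug_grip [([300.0, 168.0], 0.84, [0.51, -0.1, 0.043]), ([324.0, 184.0], 0.76, [0.43, -0.064, 0.043]), ([338.0, 165.0], 0.61, [0.422, -0.155, 0.043])]
side plug [([337.0, 174.0], 0.89, [0.419, -0.145, 0.022]), ([302.0, 178.0], 0.76, [0.498, -0.089, 0.018]), ([324.0, 189.0], 0.7, [0.427, -0.061, 0.031])]
side cap [([280.0, 200.0], 0.77, [0.497, 0.055, 0.063]), ([227.0, 222.0], 0.57, [0.597, 0.136, 0.018]), ([282.0, 195.0], 0.25, [0.497, 0.049, 0.073])]
side test_box [([273.0, 232.0], 0.61, [0.48, 0.133, 0.037])]
```

Run:
```python
import cv2,numpy as np
a=cv2.imread('pics/top0.png')[130:290,190:390];b=cv2.imread('pics/side0.png')[120:280,190:390]
cv2.imwrite('pics/crop1.png',np.hstack([cv2.resize(a,(400,320),interpolation=2),cv2.resize(b,(400,320),interpolation=2)]))
```

```text
(no output)
```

View pics/both.png

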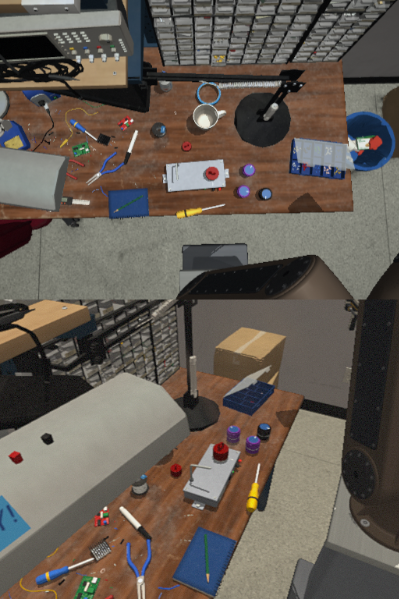

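View pics/crop1.png

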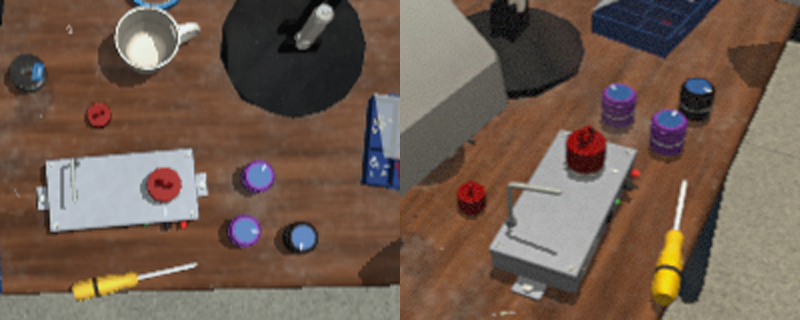

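Caps: the large one at top (272,222) on the socket, a small one at (237,187); the large one is meant. Plugs: purple at (320,219) and (312,245), black with blue disc at (340,249); the black one is meant. The crop shows all of these clearly. Hook at about (226,225).

Run:
```python
from h import *
D=np.load('topD.npy');K,Rm,o=campose('top')
v,u=np.mgrid[:384,:512]; P=o+(np.stack([(u-K[0,2])/K[0,0],(v-K[1,2])/K[1,1],np.ones_like(u)],-1)*D[...,None])@Rm.T
ok=D>0
def sel(x0,x1,y0,y1,z0,z1): 
    m=ok&(P[...,0]>x0)&(P[...,0]<x1)&(P[...,1]>y0)&(P[...,1]<y1)&(P[...,2]>z0)&(P[...,2]<z1); return P[m]
b=sel(.4,.6,-.05,.22,.03,.044); print('lidz',np.median(b[:,2]))
r=cv2.minAreaRect((b[:,:2]*1000).astype(np.float32)); print(r, cv2.boxPoints(r))
t=sel(.38,.46,-.2,-.125,-.01,.06); print('table/plug z',np.percentile(t[:,2],[10,90]))
t=sel(.38,.46,-.2,-.125,.03,.06); print('plug',len(t),cv2.minEnclosingCircle((t[:,:2]*1000).astype(np.float32)),t.mean(0))
c=sel(.45,.56,-.02,.08,.06,.084); print('cap',len(c),cv2.minEnclosingCircle((c[:,:2]*1000).astype(np.float32)),c.mean(0))
e=sel(.45,.56,-.02,.08,.084,.12); print('eye',len(e),e.mean(0),np.round(e,3).tolist()[:20])
h=sel(.42,.6,.1,.22,.085,.13); print('hook',len(h),np.round(h,3).tolist())
```

```text
lidz 0.03682819918286473
((495.0471496582031, 89.31486511230469), (103.34945678710938, 214.91172790527344), 3.5413424968719482) [[436.83368  193.37367 ]
 [450.10852  -21.127697]
 [553.2606   -14.743942]
 [539.9858   199.75743 ]]
table/plug z [-0.00366985  0.0439876 ]
plug 211 ((420.4779357910156, -167.48959350585938), 23.673025131225586) [ 0.42057842 -0.16643813  0.04235792]
cap 216 ((497.6864318847656, 29.816104888916016), 24.34864616394043) [0.49802696 0.02986717 0.07205045]
eye 17 [0.49861787 0.0299161  0.09273031] [[0.503, 0.04, 0.086], [0.503, 0.037, 0.088], [0.502, 0.035, 0.092], [0.502, 0.032, 0.094], [0.499, 0.038, 0.094], [0.499, 0.035, 0.094], [0.499, 0.032, 0.095], [0.499, 0.029, 0.093], [0.499, 0.027, 0.097], [0.5, 0.024, 0.088], [0.496, 0.032, 0.097], [0.496, 0.03, 0.097], [0.496, 0.027, 0.096], [0.497, 0.024, 0.092], [0.497, 0.021, 0.092], [0.494, 0.024, 0.091], [0.494, 0.021, 0.09]]
hook 47 [[0.536, 0.159, 0.091], [0.536, 0.156, 0.092], [0.532, 0.159, 0.097], [0.532, 0.156, 0.103], [0.529, 0.159, 0.1], [0.529, 0.155, 0.106], [0.526, 0.158, 0.105], [0.526, 0.156, 0.104]
[... 191 characters left out ...]
 0.153, 0.104], [0.513, 0.159, 0.1], [0.512, 0.156, 0.105], [0.512, 0.153, 0.102], [0.509, 0.158, 0.108], [0.509, 0.156, 0.106], [0.509, 0.153, 0.105], [0.507, 0.156, 0.106], [0.507, 0.153, 0.103], [0.504, 0.156, 0.108], [0.504, 0.153, 0.107], [0.501, 0.156, 0.108], [0.501, 0.153, 0.108], [0.498, 0.156, 0.111], [0.498, 0.153, 0.105], [0.495, 0.156, 0.109], [0.496, 0.153, 0.105], [0.492, 0.156, 0.109], [0.493, 0.153, 0.107], [0.49, 0.156, 0.111], [0.49, 0.153, 0.109], [0.487, 0.156, 0.108], [0.487, 0.153, 0.109], [0.484, 0.156, 0.107], [0.484, 0.153, 0.109], [0.482, 0.156, 0.109], [0.481, 0.153, 0.11], [0.479, 0.156, 0.108], [0.479, 0.153, 0.111], [0.476, 0.156, 0.111], [0.476, 0.153, 0.114]]
```

Request:
{"api": "drive_tool", "payload": {"increments": [[[-1, -23.8, 26.2, 0, 0], [-1, -23.8, 26.2, 0, 0], [-1, -23.8, 26.2, 0, 0], [-1, -23.8, 26.2, 0, 0], [-1, -23.8, 26.2, 0, 0], [-1, -23.8, 26.2, 0, 0], [-1, -23.8, 26.2, 0, 0], [-1, -23.8, 26.2, 0, 0], [-1, -23.8, 26.2, 0, 0], [-1, -23.8, 26.2, 0, 0], [-1, -23.8, 26.2, 0, 0], [-1, -23.8, 26.2, 0, 0], [-1, -23.8, 26.2, 0, 0], [-1, -23.8, 26.2, 0, 0], [-1, -23.8, 26.2, 0, 0], [-1, -23.8, 26.2, 0, 0], [-1, -23.8, 26.2, 0, 0], [-1, -23.8, 26.2, 0, 0], [-1, -23.8, 26.2, 0, 0], [-1, -23.8, 26.2, 0, 0]]]}}

```text
time_s: 2.57
tcp_pos: [0.4989, 0.0302, 0.1965]
eef_rot: [-3.142, 0.001, -2.777]
wrist_force: [0.3, -0.3, -0.1]
gripper_width: 0.0877
grip_force: 0.0
```

Request:
{"api": "drive_tool", "payload": {"increments": [[[-1, 0, 0, 0, 7], [-1, 0, 0, 0, 7], [-1, 0, 0, 0, 7], [-1, 0, 0, 0, 7], [-1, 0, 0, 0, 7], [-1, 0, 0, 0, 7], [-1, 0, 0, 0, 0], [-1, 0, 0, 0, 0], [-1, 0, 0, 0, 0]]]}}

```text
time_s: 3.32
tcp_pos: [0.4986, 0.0283, 0.1962]
eef_rot: [3.141, 0.0, 2.776]
wrist_force: [-0.4, -1.3, 1.2]
gripper_width: 0.0879
grip_force: 0.0
```

```bash
cat >> h.py <<'E'
def wrist():
    s=manip.read_state(); im,D=manip.capture('wrist'); p=manip.camera_params('wrist')
    T=np.eye(4); T[:3,:3]=R.from_euler('xyz',s['eef_rot']).as_matrix(); T[:3,3]=s['tcp_pos']
    T=T@p['T_tool_cam']; K=p['mtx']
    v,u=np.mgrid[:384,:512]; x=(u-K[0,2])/K[0,0]; y=(v-K[1,2])/K[0,0]; r=np.hypot(x,y)+1e-9
    d=np.stack([x/r*np.tan(r),y/r*np.tan(r),np.ones_like(r)],-1)
    P=(d*D[...,None])@T[:3,:3].T+T[:3,3]; P[D<=0]=np.nan
    return im,P,T,K,s
def totool(s,d):  # world delta -> tool mm
    return np.round(R.from_euler('xyz',s['eef_rot']).as_matrix().T@np.array(d)*1000,1)
def sel(P,x0,x1,y0,y1,z0,z1):
    return (P[...,0]>x0)&(P[...,0]<x1)&(P[...,1]>y0)&(P[...,1]<y1)&(P[...,2]>z0)&(P[...,2]<z1)
def circ(P): return cv2.minEnclosingCircle((P[:,:2]*1000).astype(np.float32))
E
python3 - <<'E'
from h import *
im,P,T,K,s=wrist(); save('w1',im); print(s['time_s'],s['tcp_pos'],s['eef_rot'],s['q'])
c=P[sel(P,.44,.56,-.03,.09,.05,.085)];print('cap',len(c),circ(c),c.mean(0))
e=P[sel(P,.46,.54,-.01,.07,.080,.12)];print('eye',len(e),e.mean(0),np.percentile(e[:,2],95)); x=e[:,:2]-e[:,:2].mean(0); w,V=np.linalg.eigh(x.T@x/len(x)); print(np.sqrt(w),V[:,1],np.degrees(np.arctan(V[1,1]/V[0,1])))
h=P[sel(P,.42,.6,.1,.22,.085,.13)];print('hook',len(h))
if len(h): print(h[h[:,0].argmin()],h[h[:,0].argmax()],np.polyfit(h[:,0],h[:,1],1))
for t in ['cap_eye','cap_grip','hook_tip']: print(t,[(np.round(r['location']).tolist(),round(r['conf'],2),np.round(P[int(r['location'][1]),int(r['location'][0])],3)) for r in manip.landmark_of(t,'wrist')[:2]])
E
```

```text
3.3167 [0.49857505 0.02825132 0.19616624] [3.14145802e+00 1.83656190e-04 2.77645593e+00] [ 4.50851837e-01  6.66740469e-02 -3.65944400e-01  4.57536214e-05
 -1.13795398e+00 -2.38680406e+00]
cap 1461 ((500.9703674316406, 31.806039810180664), 24.728408813476562) [0.4985638  0.03267889 0.07285401]
eye 157 [0.50063473 0.03207383 0.09205171] 0.09609389785360421
[0.0018744  0.00695349] [0.34883594 0.9371838 ] 69.58386720371959
hook 332
[0.47670462 0.1544591  0.11112861] [0.53713538 0.15679894 0.08760477] [0.06127193 0.12547337]
cap_eye [([354.0, 216.0], 0.91, array([0.611, 0.124, 0.026])), ([310.0, 285.0], 0.6, array([0.477, 0.054, 0.31 ]))]
cap_grip [([262.0, 174.0], 0.98, array([0.498, 0.032, 0.074])), ([348.0, 213.0], 0.87, array([0.604, 0.118, 0.024]))]
hook_tip [([375.0, 124.0], 0.69, array([0.479, 0.154, 0.115]))]
```

View pics/w1.png

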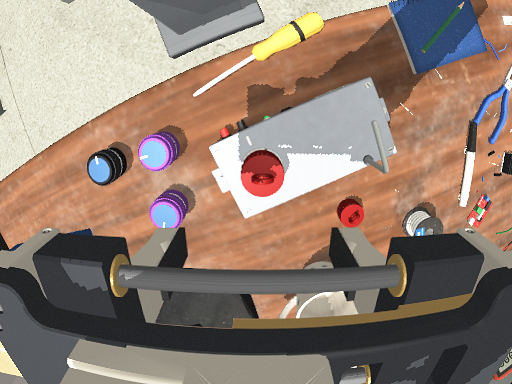

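Request:
{"api": "drive_tool", "payload": {"increments": [[[-1, 0, 2.8, 28, 0], [-1, 0, 0, 30, 0], [-1, 0, 0, 30, 0], [-1, 0, 0, 30, 0], [-1, 0, 0, 20, 0], [-1, 0, 0, 10, 0], [-1, 0, 0, 0, 0], [-1, 0, 0, 0, 0], [1, 0, 0, 0, 0], [1, 0, 0, 0, 0], [1, 0, 0, 0, 0], [1, 0, 0, 0, 0], [1, 0, 0, 0, 0], [1, 0, 0, 0, 0], [1, 0, 0, 0, 0], [1, 0, 0, 0, 0]]]}}

```text
time_s: 4.85
tcp_pos: [0.4996, 0.0309, 0.0481]
eef_rot: [3.142, 0.0, 2.772]
wrist_force: [0.2, -0.0, -0.2]
gripper_width: 0.04
grip_force: 0.0
```

Request:
{"api": "drive_tool", "payload": {"increments": [[[1, 0, 0, 0, 0], [1, 0, 0, 0, 0], [1, 0, 0, 0, 0]]]}}

```text
time_s: 5.1
tcp_pos: [0.4996, 0.0309, 0.048]
eef_rot: [-3.142, -0.0, 2.772]
wrist_force: [0.0, -0.4, 1.1]
gripper_width: 0.0227
grip_force: 30.0
```

Run:
```python
from h import *
im,D=manip.capture('side');save('s2',cv2.resize(im[130:260,220:360],(560,520),interpolation=2))
```

```text
(no output)
```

View pics/s2.png

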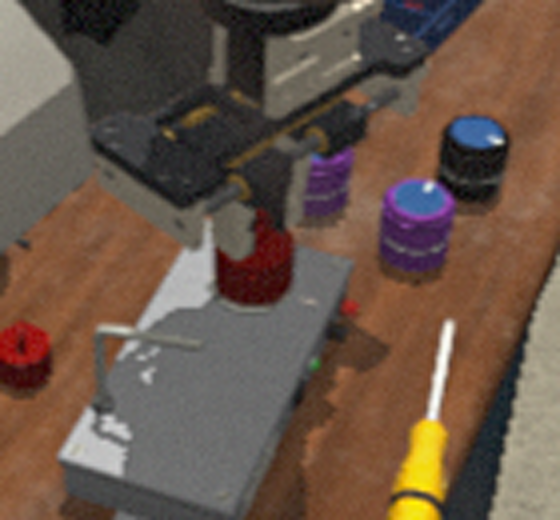

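Run:
```python
from h import *
im,D=manip.capture('side')
for px in [(278,180),(278,185),(279,189),(280,192),(281,194),(282,197),(283,200),(284,203),(290,188),(290,194),(295,180),(287,182),(274,195)]: print(px,im[px[1],px[0]],np.round(at_d('side',px,D),3))
im,P,T,K,s=wrist(); save('w2',im[60:380]); print(s['gripper_width'])
c=P[sel(P,.44,.56,-.03,.09,.05,.1)]; print(len(c),c.mean(0) if len(c) else 0)
```

```text
(278, 180) [87 85 73] [0.501 0.065 0.129]
(278, 185) [101  98  85] [0.239 0.678 0.697]
(279, 189) [105 102  87] [0.498 0.062 0.102]
(280, 192) [112 109  93] [0.498 0.056 0.087]
(281, 194) [90 40 38] [0.499 0.047 0.074]
(282, 197) [72 27 19] [0.493 0.054 0.072]
(283, 200) [68 18 15] [0.491 0.053 0.062]
(284, 203) [60 12 16] [0.489 0.051 0.052]
(290, 188) [60 27 21] [0.487 0.023 0.078]
(290, 194) [87 17 17] [0.481 0.037 0.072]
(295, 180) [95 85 81] [0.48  0.012 0.097]
(287, 182) [42 36 38] [0.496 0.021 0.091]
(274, 195) [63 39 33] [0.517 0.047 0.063]
0.0226297274385517
4749 [0.49237256 0.0338102  0.07781909]
```

View pics/w2.png

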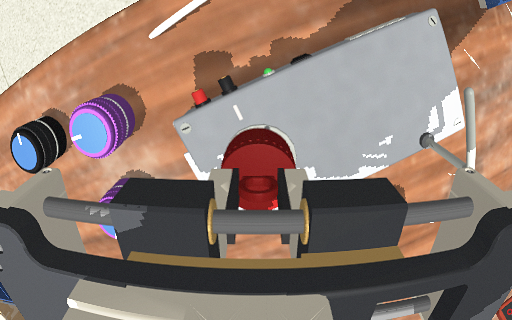

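Run:
```python
from h import *
im,P,T,K,s=wrist()
print('lid',np.nanmedian(P[90:160,330:430,2]),'bench',np.nanmedian(P[230:245,80:110,2]), np.nanmedian(P[60:100,160:180,2]))
for v in range(180,275,8): print(v,[tuple(np.round(P[v,u]*1000).astype(int)) if P[v,u,0]==P[v,u,0] else None for u in (228,245,258,275,290)])
im,D=manip.capture('side'); o=0
for v in range(170,206,3): print(v,[tuple(np.round(at_d('side',(u,v),D)*1000).astype(int)) for u in (276,279,282,286,290,294)])
```

```text
lid 0.038720333859538686 bench 0.0007840053379683798 0.0009937255618163165
180 [(np.int64(467), np.int64(21), np.int64(39)), (np.int64(471), np.int64(32), np.int64(39)), (np.int64(475), np.int64(41), np.int64(39)), (np.int64(479), np.int64(52), np.int64(38)), (np.int64(483), np.int64(62), np.int64(38))]
188 [(np.int64(473), np.int64(19), np.int64(39)), (np.int64(476), np.int64(30), np.int64(41)), (np.int64(478), np.int64(39), np.int64(45)), (np.int64(484), np.int64(50), np.int64(42)), (np.int64(488), np.int64(60), np.int64(39))]
196 [(np.int64(478), np.int64(17), np.int64(39)), (np.int64(477), np.int64(31), np.int64(58)), (np.int64(478), np.int64(39), np.int64(62)), (np.int64(485), np.int64(49), np.int64(52)), (np.int64(494), np.int64(58), np.int64(39))]
204 [(np.int64(481), np.int64(16), np.int64(46)), (np.int64(477), np.int64(31), np.int64(71)), (np.int64(479), np.int64(39), np.int64(74)), (np.int64(484), np.int64(48), np.int64(69)), (np.int64(499), np.int64(56), np.int64(41))]
212 [(np.int64(479), np.int64(19), np.int64(68)), (np.int64(481), np.int64(30), np.int64(74)), (np.int64(
[... 4372 characters left out ...]
, np.int64(71)), (np.int64(486), np.int64(47), np.int64(69)), (np.int64(479), np.int64(41), np.int64(67)), (np.int64(482), np.int64(5), np.int64(35))]
200 [(np.int64(510), np.int64(52), np.int64(54)), (np.int64(501), np.int64(54), np.int64(59)), (np.int64(493), np.int64(54), np.int64(62)), (np.int64(485), np.int64(49), np.int64(61)), (np.int64(478), np.int64(42), np.int64(58)), (np.int64(477), np.int64(17), np.int64(38))]
203 [(np.int64(509), np.int64(52), np.int64(44)), (np.int64(501), np.int64(54), np.int64(49)), (np.int64(493), np.int64(55), np.int64(54)), (np.int64(485), np.int64(48), np.int64(51)), (np.int64(478), np.int64(40), np.int64(46)), (np.int64(474), np.int64(25), np.int64(36))]
```

The image shows the fingers on the eye, tips near z 0.077, about 28 mm above the reported TCP. I'll reopen, go lower and take the cup.

Request:
{"api": "drive_tool", "payload": {"increments": [[[-1, 0, 0, 0, 0], [-1, 0, 0, 0, 0], [-1, 0, 0, 0, 0], [-1, 0, 0, 0, 0], [-1, 0, 0, 0, 0], [-1, 0, 0, 0, 0], [-1, 0, 0, 0, 0], [-1, 0, 0, 0, 0], [-1, 0, 0, 0, 0]]]}}

```text
time_s: 6.1
tcp_pos: [0.4996, 0.0309, 0.0481]
eef_rot: [-3.142, 0.0, 2.772]
wrist_force: [-0.1, 0.2, -0.3]
gripper_width: 0.0769
grip_force: 0.0
```

Run:
```python
from h import *
im,D=manip.capture('side');save('s3',cv2.resize(im[130:230,220:360],(700,500),interpolation=2))
im,P,T,K,s=wrist()
print(s['gripper_width'],s['tcp_pos'])
Q=np.linalg.inv(np.block([[R.from_euler('xyz',s['eef_rot']).as_matrix(),np.array(s['tcp_pos'])[:,None]],[np.zeros((1,3)),np.ones((1,1))]]))
t=P@Q[:3,:3].T+Q[:3,3]
m=(np.abs(np.abs(t[...,1])-.05)<.02)&(np.abs(t[...,0])<.02)&(t[...,2]>-.1)&(P[...,2]>.055)
print(m.sum(),np.percentile(t[m][:,2],[50,80,90,95,99]))
print('cap',circ(P[sel(P,.44,.56,-.01,.07,.060,.080)]))
```

```text
0.08083213865898856 [0.49957394 0.03089116 0.04806962]
4639 [-0.06485816 -0.04723444 -0.04064235 -0.03715527 -0.03270303]
cap ((498.8749694824219, 29.806291580200195), 43.13652420043945)
```

View pics/s3.png

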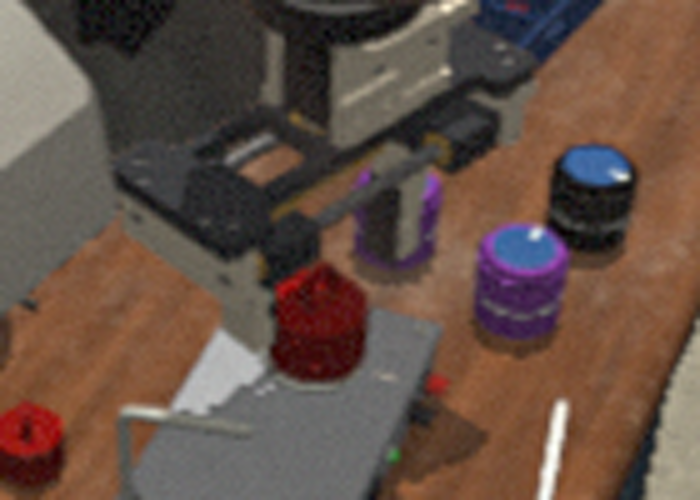

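Request:
{"api": "drive_tool", "payload": {"increments": [[[-1, 0, 0, 6, 0], [-1, 0, 0, 6, 0], [-1, 0, 0, 6, 0], [-1, 0, 0, 5, 0], [-1, 0, 0, 0, 0], [-1, 0, 0, 0, 0]]]}}

```text
time_s: 6.7
tcp_pos: [0.4992, 0.0307, 0.0245]
eef_rot: [-3.141, -0.001, 2.772]
wrist_force: [-0.0, -0.1, 1.0]
gripper_width: 0.087
grip_force: 0.0
```

Request:
{"api": "drive_tool", "payload": {"increments": [[[1, 0, 0, 0, 0], [1, 0, 0, 0, 0], [1, 0, 0, 0, 0], [1, 0, 0, 0, 0], [1, 0, 0, 0, 0], [1, 0, 0, 0, 0], [1, 0, 0, 0, 0], [1, 0, 0, 0, 0], [1, 0, 0, 0, 0]]]}}

```text
time_s: 7.45
tcp_pos: [0.4996, 0.0309, 0.0251]
eef_rot: [3.141, 0.0, 2.772]
wrist_force: [0.2, 0.2, 1.1]
gripper_width: 0.0473
grip_force: 30.0
```

Request:
{"api": "drive_tool", "payload": {"increments": [[[1, 0, 0, -10, 0], [1, 0, 0, -15, 0], [1, 0, 0, -25, 0], [1, 0, 0, -25, 0], [1, 0, 0, -25, 0], [1, 0, 0, 0, -6], [1, 0, 0, 0, -6], [1, 0, 0, 0, -6], [1, 0, 0, 0, -6], [1, 9.8, 24.8, 0, 0], [1, 9.8, 24.8, 0, 0], [1, 9.8, 24.8, 0, 0], [1, 9.8, 24.8, 0, 0], [1, 9.8, 24.8, 0, 0], [1, 0, 0, 0, 0], [1, 0, 0, 0, 0], [1, 0, 0, 0, 0]]]}}

```text
time_s: 8.87
tcp_pos: [0.4444, 0.1523, 0.1255]
eef_rot: [3.141, 0.0, -3.091]
wrist_force: [-0.4, -1.0, 0.4]
gripper_width: 0.0474
grip_force: 30.0
```

```bash
cat > cap.py <<'E'
from h import *
im,P,T,K,s=wrist(); np.save('P.npy',P); cv2.imwrite('w.png',im[:,:,::-1])
print(s['time_s'],s['tcp_pos'],s['eef_rot'],s['gripper_width'])
Rm=R.from_euler('xyz',s['eef_rot']).as_matrix(); t=(P-s['tcp_pos'])@Rm
m=(abs(t[...,0])<.03)&(abs(t[...,1])<.013)&(t[...,2]>-.075)&(t[...,2]<-.052); e=P[m]; print('eye',len(e),e.mean(0),'tool',t[m].mean(0),'top z',np.percentile(e[:,2],95))
x=e[:,:2]-e[:,:2].mean(0); w,V=np.linalg.eigh(x.T@x/len(x)); print(np.sqrt(w),np.degrees(np.arctan(V[1,1]/V[0,1])))
h=P[sel(P,.45,.6,.12,.2,.085,.12)]
if len(h): print('hook',len(h),h[h[:,0]<h[:,0].min()+.004].mean(0),np.polyfit(h[:,0],h[:,1],1),np.polyfit(h[:,0],h[:,2],1))
E
python3 cap.py; cp w.png pics/w3.png
```

```text
8.8667 [0.44443868 0.15231318 0.1255238 ] [ 3.14143126e+00  2.53606712e-04 -3.09106222e+00] 0.04738846668526322
eye 312 [0.44388142 0.15242501 0.18215392] tool [ 0.00053654  0.00014897 -0.05663023] top z 0.1889559559819788
[0.00154124 0.00825123] -87.05656236938398
hook 57 [0.52602342 0.15833124 0.10522606] [0.05266575 0.13077267] [-0.22911363  0.22571733]
```

View pics/w3.png

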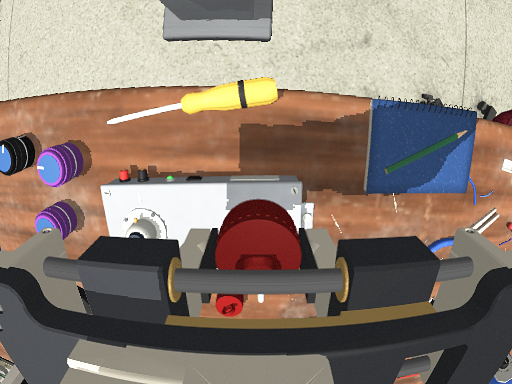

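Run:
```python
from h import *
P=np.load('P.npy'); print('cuptop',[P[v,258].round(4) for v in (225,235,245,252)])
im=cv2.imread('w.png'); 
# rectify to plan view at z=.050 around the socket
p=manip.camera_params('wrist');K=p['mtx'];s=manip.read_state()
T=np.eye(4);T[:3,:3]=R.from_euler('xyz',s['eef_rot']).as_matrix();T[:3,3]=s['tcp_pos'];T=T@p['T_tool_cam']
n=400;g=(np.arange(n)-n/2)/n*.08
X,Y=np.meshgrid(.4987-g,.0296-g,indexing='ij') # up=+x,left=+y
def plan(z):
    q=(np.stack([X,Y,np.full_like(X,z)],-1)-T[:3,3])@T[:3,:3]; th=np.arctan2(np.hypot(q[...,0],q[...,1]),q[...,2]);r=np.hypot(q[...,0],q[...,1])
    return cv2.remap(im,(K[0,2]+K[0,0]*th*q[...,0]/r).astype(np.float32),(K[1,2]+K[0,0]*th*q[...,1]/r).astype(np.float32),cv2.INTER_CUBIC)
cv2.imwrite('pics/plan.png',np.hstack([plan(.050),plan(.062)]))
```

```text
cuptop [array([0.4251, 0.1514, 0.1745]), array([0.4312, 0.1517, 0.174 ]), array([0.4372, 0.1521, 0.174 ]), array([0.4417, 0.1523, 0.1739])]
```

View pics/plan.png

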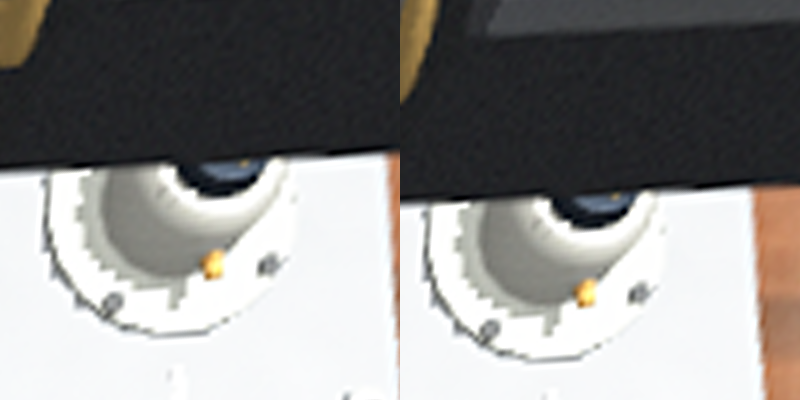

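Request:
{"api": "drive_tool", "payload": {"increments": [[[1, 0, 0.5, 20, 0], [1, 0, 0, 25, 0], [1, 0, 0, 20, 0], [1, 0, 0, 10.5, 0], [1, 0, 0, 0, 0], [1, -8, 0, 0, 0], [1, -8, 0, 0, 0], [1, -8, 0, 0, 0], [1, -8, 0, 0, 0], [1, 0, 0, 0, 0], [1, 0, 0, 0, 0]]]}}

```text
time_s: 9.83
tcp_pos: [0.477, 0.1544, 0.0497]
eef_rot: [3.141, 0.0, -3.093]
wrist_force: [-0.2, -0.4, -0.7]
gripper_width: 0.0473
grip_force: 30.0
```

Run:
```python
from h import *
im,D=manip.capture('side');save('s4',cv2.resize(im[140:260,220:360],(700,600),interpolation=2))
```

```text
(no output)
```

View pics/s4.png

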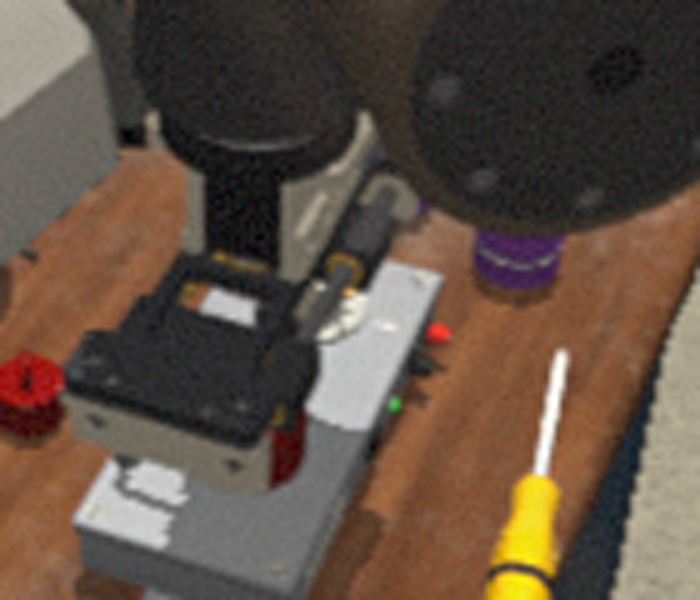

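Cap hidden by the gripper, no contact force; continue along the arm.

Request:
{"api": "drive_tool", "payload": {"increments": [[[1, -5, 0, 0.9, 0], [1, -5, 0, 0.9, 0], [1, -5, 0, 0.9, 0], [1, -5, 0, 0.9, 0], [1, -4, 0, 0.7, 0], [1, -4, 0, 0.7, 0], [1, 0, 0, 0, 0], [1, 0, 0, 0, 0]]]}}

```text
time_s: 10.55
tcp_pos: [0.5044, 0.1557, 0.0443]
eef_rot: [-3.141, -0.0, -3.092]
wrist_force: [-0.8, 0.2, -1.0]
gripper_width: 0.0474
grip_force: 30.0
```

Request:
{"api": "drive_tool", "payload": {"increments": [[[1, 0, 0, 1.5, 0], [1, 0, 0, 1, 0], [1, 0, 0, 0, 0], [1, 0, 0, 0, 0]]]}}

```text
time_s: 10.88
tcp_pos: [0.5047, 0.156, 0.0426]
eef_rot: [3.141, 0.001, -3.092]
wrist_force: [-0.7, 0.4, 4.4]
gripper_width: 0.0474
grip_force: 30.0
```

```bash
python3 cap.py; cp w.png pics/w4.png
```

```text
10.8833 [0.50466452 0.15598407 0.04262329] [ 3.14120543e+00  1.00680892e-03 -3.09152456e+00] 0.047391477731574434
eye 1050 [0.49980012 0.15662817 0.10678838] tool [ 0.00476146  0.0009116  -0.06416956] top z 0.11344453478177513
[0.0047668 0.0156483] 3.512678101109941
hook 6442 [0.4785368  0.15564727 0.11250329] [-0.20738206  0.25974047] [-0.00444898  0.10001461]
```

Request:
{"api": "drive_tool", "payload": {"increments": [[[-1, 0, 0, 0, 0], [-1, 0, 0, 0, 0], [-1, 0, 0, 0, 0], [-1, 0, 0, 0, 0], [-1, 0, 0, 0, 0], [-1, 0, 0, 0, 0], [-1, 0, 0, 0, 0], [-1, 0, 0, 0, 0], [-1, 0, 0, -15, 0], [-1, 0, 0, -20, 0], [-1, 0, 0, -30, 0], [-1, 0, 0, -30, 0], [-1, 0, 0, -30, 0], [-1, 0, 0, -30, 0], [-1, 0, 0, 0, 0], [-1, 0, 0, 0, 0]]]}}

```text
time_s: 12.27
tcp_pos: [0.5053, 0.1564, 0.199]
eef_rot: [3.139, 0.003, -3.092]
wrist_force: [-0.6, -0.8, -1.0]
gripper_width: 0.0875
grip_force: 0.0
```

Run:
```python
from h import *
im,P,T,K,s=wrist(); print(s['time_s'],s['tcp_pos'],s['gripper_width'])
I=im.astype(int); red=(I[...,0]>90)&(I[...,0]>2.5*I[...,1])&(I[...,0]>2.5*I[...,2])
def rep(P,red,b):
    m=red&sel(P,*b); c=P[m]; print(m.sum(), c.mean(0).round(3) if len(c) else '', np.percentile(c[:,2],[2,50,98]).round(3) if len(c) else '', circ(c) if len(c) else '')
rep(P,red,(.42,.58,.1,.2,.02,.15)); rep(P,red,(.42,.58,-.02,.08,.02,.15))
im,D=manip.capture('side')
K2,Rm,o=campose('side'); v,u=np.mgrid[:384,:512]
Q=o+(np.stack([(u-K2[0,2])/K2[0,0],(v-K2[1,2])/K2[1,1],np.ones_like(u)],-1)*D[...,None])@Rm.T
I=im.astype(int); red=(I[...,0]>50)&(I[...,0]>2.2*I[...,1])&(I[...,0]>2.2*I[...,2]); rep(Q,red,(.42,.58,.1,.2,.02,.15)); rep(Q,red,(.42,.58,-.02,.08,.02,.15))
# socket from wrist
f=P[sel(P,.46,.54,-.01,.07,.039,.044)]; 
im=cv2.imread('w.png')
```

```text
12.2667 [0.50526196 0.15641632 0.19901382] 0.08753943613506865
1111 [0.503 0.158 0.093] [0.089 0.092 0.113] ((503.91632080078125, 157.94769287109375), 23.881589889526367)
37 [0.446 0.004 0.022] [0.021 0.022 0.024] ((446.26092529296875, 4.188457012176514), 5.23694372177124)
387 [0.499 0.17  0.086] [0.065 0.089 0.108] ((502.1733093261719, 160.93487548828125), 24.617258071899414)
6 [0.446 0.006 0.021] [0.02  0.021 0.023] ((446.12274169921875, 6.04995059967041), 4.849276542663574)
```

Request:
{"api": "drive_tool", "payload": {"increments": [[[-1, 0, -25, 0, 0], [-1, 0, -25, 0, 0], [-1, 0, -25, 0, 0], [-1, 0, -25, 0, 0], [-1, 0, -25, 0, 0], [-1, 0, 0, 0, 0], [-1, 0, 0, 0, 0], [-1, 0, 0, 0, 0]]]}}

```text
time_s: 13.03
tcp_pos: [0.5102, 0.0308, 0.1961]
eef_rot: [-3.141, -0.002, -3.093]
wrist_force: [-0.2, 0.8, -0.4]
gripper_width: 0.0878
grip_force: 0.0
```

```bash
cat > sock.py <<'E'
from h import *
from scipy.optimize import least_squares
im,P,T,K,s=wrist(); print(s['time_s'],s['tcp_pos'],s['eef_rot']); cv2.imwrite('w.png',im[:,:,::-1])
def cf(Q):
    f=least_squares(lambda p:np.hypot(Q[:,0]-p[0],Q[:,1]-p[1])-p[2],[.4995,.031,.02],loss='soft_l1',f_scale=.0005); return f.x.round(4),np.sqrt(2*f.cost/len(Q)).round(4)
box=(.465,.535,-.005,.065)
n=sel(P,*box,.0605,.0635).astype(np.uint8); print('nose pts',n.sum(),P[n>0].mean(0))
c,_=cv2.findContours(n,cv2.RETR_EXTERNAL,cv2.CHAIN_APPROX_NONE); q=max(c,key=len)[:,0]; print('nose top rim (r .0115)',cf(P[q[:,1],q[:,0]]))
b=sel(P,*box,.066,.072); print('block',b.sum(),circ(P[b]) if b.any() else '')
f=sel(P,*box,.0395,.043)|sel(P,*box,.043,.075); c,_=cv2.findContours(f.astype(np.uint8),cv2.RETR_EXTERNAL,cv2.CHAIN_APPROX_NONE); q=max(c,key=len)[:,0]; Q=P[q[:,1],q[:,0]];Q=Q[Q[:,2]<.043]; print('flange (r .026)',len(Q),cf(Q))
H=cv2.cvtColor(im,cv2.COLOR_RGB2HSV); y=(H[...,0]>12)&(H[...,0]<32)&(H[...,1]>110)&(H[...,2]>90)&sel(P,*box,.043,.058)
print('pin',y.sum()); 
if y.any(): 
    p=P[y]; print(p.mean(0),p.min(0),p.max(0)); 
    v,u=np.nonzero(y); print('px',u.mean(),v.mean(),u.min(),u.max(),v.min(),v.max())
    for c0 in [(.4995,.031),(.4987,.0295)]: d=p.mean(0)[:2]-c0; print('pin world angle',np.degrees(np.arctan2(d[1],d[0])),np.hypot(*d))
for t in ['socket_top','socket_flange']: print(t,[(np.round(r['location'],1).tolist(),round(r['conf'],2),P[int(r['location'][1]),int(r['location'][0])].round(4)) for r in manip.landmark_of(t,'wrist')[:1]])
E
python3 sock.py
```

```text
13.0333 [0.51016319 0.0307808  0.19607706] [-3.14112064e+00 -1.63302041e-03 -3.09271571e+00]
nose pts 190 [0.49952726 0.03128767 0.0621286 ]
nose top rim (r .0115) (array([0.5012, 0.0315, 0.0127]), np.float64(0.0004))
block 213 ((501.37005615234375, 31.513931274414062), 9.094928741455078)
flange (r .026) 170 (array([0.5014, 0.0318, 0.0255]), np.float64(0.001))
pin 8
[0.48506286 0.02795923 0.05288916] [0.48324835 0.02731175 0.05208416] [0.48672793 0.02860767 0.05397273]
px 256.5 148.5 256 257 147 150
pin world angle -168.10612026383254 0.014753895551211907
pin world angle -173.5538560324865 0.013723909228312648
socket_top []
socket_flange []
```

Request:
{"api": "drive_tool", "payload": {"increments": [[[-1, 11.9, -24.1, 0, 0], [-1, 11.9, -24.1, 0, 0], [-1, 11.9, -24.1, 0, 0], [-1, 11.9, -24.1, 0, 0], [-1, 11.9, -24.1, 0, 0], [-1, 11.9, -24.1, 0, 0], [-1, 11.9, -24.1, 0, 0], [-1, 11.9, -24.1, 0, 0], [-1, 0, 0, 0, -6.5], [-1, 0, 0, 0, -6.5], [-1, 0, 0, 0, -6.5], [-1, 0, 0, 0, -6.5], [-1, 0, 0, 0, -6.5], [-1, 0, 0, 0, -6.5], [-1, 0, 0, 0, -6.5], [-1, 0, 0, 0, -6.5], [-1, 0, 0, 0, 0], [-1, 0, 0, 0, 0]]]}}

```text
time_s: 14.68
tcp_pos: [0.4252, -0.1659, 0.197]
eef_rot: [3.141, -0.0, -2.187]
wrist_force: [0.2, -0.4, 0.4]
gripper_width: 0.0879
grip_force: 0.0
```

```bash
cat > plug.py <<'E'
from h import *
im,P,T,K,s=wrist(); print(s['time_s'],s['tcp_pos'],s['eef_rot'],s['q'][5]); cv2.imwrite('w.png',im[:,:,::-1])
for r in manip.landmark_of('plug_grip','wrist')[:4]: print(np.round(r['location']),round(r['conf'],2),P[int(r['location'][1]),int(r['location'][0])].round(3))
H=cv2.cvtColor(im,cv2.COLOR_RGB2HSV)
top=sel(P,.37,.47,-.21,-.125,.040,.050); c=P[top]; (cx,cy),r=circ(c); print('plug top',top.sum(),cx,cy,r,np.median(c[:,2]))
w=top&(H[...,1]<70)&(H[...,2]>170); print('white',w.sum())
if w.any(): 
    p=P[w]; d=p[:,:2]*1000-[cx,cy]; m=np.median(d,0); print('mark offset',m,'angle',np.degrees(np.arctan2(m[1],m[0])), d.min(0),d.max(0))
v,u=np.nonzero(top); I=im[max(v.min()-12,0):v.max()+12,max(u.min()-12,0):u.max()+12]; cv2.imwrite('pics/plugcrop.png',cv2.resize(I[:,:,::-1],None,fx=5,fy=5,interpolation=2)); print(I.shape)
for n,b in [('others',(.37,.54,-.21,-.04,.038,.05))]:
    cc,_,st,ce=cv2.connectedComponentsWithStats(sel(P,*b).astype(np.uint8)); print([(circ(P[_==i]),) for i in range(1,cc) if st[i,4]>80])
E
python3 plug.py
```

```text
14.6833 [ 0.42523095 -0.16585912  0.19698384] [ 3.14145322e+00 -3.78659764e-05 -2.18697713e+00] -0.6778846463992084
[260. 166.] 0.82 [ 0.423 -0.167  0.044]
[288. 218.] 0.82 [ 0.433 -0.093  0.046]
[260. 155.] 0.65 [ 0.414 -0.177  0.045]
[228. 239.] 0.59 [ 0.511 -0.111  0.044]
plug top 1009 424.09344482421875 -166.220703125 23.073022842407227 0.04468939628147667
white 30
mark offset [-13.16731165   4.26881868] angle 162.0373993558819 [-18.48850747   1.30555318] [-8.01963737  7.26136474]
(60, 60, 3)
[(((423.8069763183594, -165.98599243164062), 23.369325637817383),), (((434.8341979980469, -83.59529113769531), 24.024620056152344),), (((513.9861450195312, -107.15861511230469), 23.651681900024414),)]
```

Request:
{"api": "drive_tool", "payload": {"increments": [[[-1, 0.8, 0.7, 30, 0], [-1, 0, 0, 30, 0], [-1, 0, 0, 30, 0], [-1, 0, 0, 30, 0], [-1, 0, 0, 30, 0], [-1, 0, 0, 25, 0], [-1, 0, 0, 10, 0], [-1, 0, 0, 8, 0], [-1, 0, 0, 7, 0], [-1, 0, 0, 0, 0], [-1, 0, 0, 0, 0]]]}}

```text
time_s: 15.7
tcp_pos: [0.4244, -0.1666, -0.0026]
eef_rot: [-3.141, 0.0, -2.185]
wrist_force: [0.2, -0.2, 0.1]
gripper_width: 0.0878
grip_force: 0.0
```

Run:
```python
from h import *
im,P,T,K,s=wrist(); print(s['tcp_pos'])
Rm=R.from_euler('xyz',s['eef_rot']).as_matrix(); t=(P-s['tcp_pos'])@Rm
m=(np.abs(np.abs(t[...,1])-.055)<.012)&(np.abs(t[...,0])<.012)&(t[...,2]>-.1)
h=np.histogram(t[m][:,2],bins=np.arange(-.1,.02,.005)); print(list(zip(h[1].round(3),h[0])))
```

```text
[ 0.42441363 -0.1666004  -0.00262009]
[(np.float64(-0.1), np.int64(297)), (np.float64(-0.095), np.int64(286)), (np.float64(-0.09), np.int64(240)), (np.float64(-0.085), np.int64(164)), (np.float64(-0.08), np.int64(475)), (np.float64(-0.075), np.int64(453)), (np.float64(-0.07), np.int64(427)), (np.float64(-0.065), np.int64(393)), (np.float64(-0.06), np.int64(338)), (np.float64(-0.055), np.int64(457)), (np.float64(-0.05), np.int64(388)), (np.float64(-0.045), np.int64(358)), (np.float64(-0.04), np.int64(295)), (np.float64(-0.035), np.int64(134)), (np.float64(-0.03), np.int64(0)), (np.float64(-0.025), np.int64(0)), (np.float64(-0.02), np.int64(0)), (np.float64(-0.015), np.int64(0)), (np.float64(-0.01), np.int64(4)), (np.float64(-0.005), np.int64(1621)), (np.float64(0.0), np.int64(0)), (np.float64(0.005), np.int64(0)), (np.float64(0.01), np.int64(0))]
```

Request:
{"api": "drive_tool", "payload": {"increments": [[[-1, 0, 0, 5, 0], [-1, 0, 0, 5, 0], [-1, 0, 0, 4, 0], [-1, 0, 0, 0, 0], [-1, 0, 0, 0, 0], [1, 0, 0, 0, 0], [1, 0, 0, 0, 0], [1, 0, 0, 0, 0], [1, 0, 0, 0, 0], [1, 0, 0, 0, 0], [1, 0, 0, 0, 0], [1, 0, 0, 0, 0], [1, 0, 0, 0, 0], [1, 0, 0, 0, 0], [1, 0, 0, 0, 0]]]}}

```text
time_s: 17.0
tcp_pos: [0.424, -0.1666, -0.0169]
eef_rot: [3.142, -0.0, -2.184]
wrist_force: [-0.2, 0.3, 0.8]
gripper_width: 0.0444
grip_force: 30.0
```

Request:
{"api": "drive_tool", "payload": {"increments": [[[1, 0, 0, -15, 0], [1, 0, 0, -25, 0], [1, 0, 0, -35, 0], [1, 0, 0, -35, 0], [1, 0, 0, 0, -6], [1, 0, 0, 0, -6], [1, 0, 0, 0, -6], [1, 0, 0, 0, -6], [1, 0, 0, 0, -6], [1, 0, 0, 0, 0]]]}}

```text
time_s: 17.83
tcp_pos: [0.4239, -0.1666, 0.093]
eef_rot: [3.141, 0.0, -1.656]
wrist_force: [-0.2, -0.7, -1.0]
gripper_width: 0.0448
grip_force: 30.0
```

Request:
{"api": "drive_tool", "payload": {"increments": [[[1, -25.5, -7.4, 0, 0], [1, -25.5, -7.4, 0, 0], [1, -25.5, -7.4, 0, 0], [1, -25.5, -7.4, 0, 0], [1, -25.5, -7.4, 0, 0], [1, -25.5, -7.4, 0, 0], [1, -25.5, -7.4, 0, 0], [1, -25.5, -7.4, 0, 0], [1, 0, 0, 0, 0], [1, 0, 0, 0, 0], [1, 0, 0, 0, 0]]]}}

```text
time_s: 18.75
tcp_pos: [0.5008, 0.0311, 0.0927]
eef_rot: [3.141, -0.0, -1.663]
wrist_force: [0.2, -1.3, -1.4]
gripper_width: 0.0445
grip_force: 30.0
```

Run:
```python
from h import *
im,P,T,K,s=wrist(); print(s['time_s'],s['tcp_pos'],s['eef_rot'],s['q'])
Rm=R.from_euler('xyz',s['eef_rot']).as_matrix(); t=(P-s['tcp_pos'])@Rm
m=(np.hypot(t[...,0],t[...,1])<.03)&(t[...,2]>-.066)&(t[...,2]<-.056); print(m.sum(),np.median(t[m],0).round(4), 'front edge', np.percentile(t[m][:,0],99.5),'y',t[m][:,1].min(),t[m][:,1].max())
H=cv2.cvtColor(im,cv2.COLOR_RGB2HSV); w=m&(H[...,1]<80)&(H[...,2]>150); print('white',w.sum())
for p in t[w][::max(1,w.sum()//12)]: print(p.round(4))
c=P[m]; 
if w.any():
    d=np.median(P[w],0)-s['tcp_pos']; print('mark world angle',np.degrees(np.arctan2(d[1],d[0])),np.hypot(d[0],d[1]))
v,u=np.nonzero(m); save('hold',cv2.resize(im[max(0,v.min()-30):v.max()+30,u.min()-30:u.max()+30],None,fx=4,fy=4,interpolation=2))
```

```text
18.75 [0.50075283 0.03113946 0.09266607] [ 3.14057514e+00 -3.86431118e-04 -1.66254372e+00] [ 4.54198482e-01  1.71515952e-01 -5.05213837e-01 -2.53826923e-04
 -8.95136799e-01 -5.45787215e-01]
3510 [ 0.0096 -0.0001 -0.0615] front edge 0.022002259852143748 y -0.02778791456956952 0.02786219448467354
white 103
[ 0.0074  0.0163 -0.0623]
[ 0.0065  0.0153 -0.0628]
[ 0.0051  0.015  -0.0614]
[ 0.0049  0.0129 -0.062 ]
[ 0.0052  0.0169 -0.0627]
[ 0.0043  0.013  -0.062 ]
[ 0.0034  0.0172 -0.0608]
[ 0.0033  0.0115 -0.0614]
[ 0.0042  0.0154 -0.0629]
[ 0.003   0.0115 -0.0618]
[ 0.0025  0.009  -0.0619]
[ 0.0023  0.008  -0.0625]
[ 0.001   0.008  -0.0616]
mark world angle -167.85216405835476 0.013020630734965786
```

Request:
{"api": "drive_tool", "payload": {"increments": [[[1, -0.4, -0.5, 10, 0], [1, 0, 0, 10, 0], [1, 0, 0, 10, 0], [1, 0, 0, 8, 0], [1, 0, 0, 6, 0], [1, 0, 0, 5, 0], [1, 0, 0, 3, 0], [1, 0, 0, 0, 0], [1, 0, 0, 0, 0]]]}}

```text
time_s: 19.55
tcp_pos: [0.502, 0.0316, 0.0411]
eef_rot: [3.142, -0.0, -1.661]
wrist_force: [-0.0, -0.7, -1.2]
gripper_width: 0.0445
grip_force: 30.0
```

Request:
{"api": "drive_tool", "payload": {"increments": [[[1, 0, 0, 2, 0], [1, 0, 0, 2, 0], [1, 0, 0, 2, 0], [1, 0, 0, 1, 0], [1, 0, 0, 1, 0], [1, 0, 0, 0, 0], [1, 0, 0, 0, 0]]]}}

```text
time_s: 20.13
tcp_pos: [0.5018, 0.0316, 0.0331]
eef_rot: [3.142, -0.0, -1.661]
wrist_force: [-0.3, 0.7, 0.3]
gripper_width: 0.0443
grip_force: 30.0
```

Request:
{"api": "drive_tool", "payload": {"increments": [[[1, 0, 0, 1, 0], [1, 0, 0, 1, 0], [1, 0, 0, 1, 0], [1, 0, 0, 0, 0], [1, 0, 0, 0, 0]]]}}

```text
time_s: 20.55
tcp_pos: [0.5018, 0.0316, 0.03]
eef_rot: [3.141, -0.0, -1.661]
wrist_force: [-0.1, 0.1, -0.2]
gripper_width: 0.0448
grip_force: 30.0
```

Request:
{"api": "drive_tool", "payload": {"increments": [[[1, 0, 0, 1.5, 0], [1, 0, 0, 1.5, 0], [1, 0, 0, 1, 0], [1, 0, 0, 1, 0], [1, 0, 0, 0, 0], [1, 0, 0, 0, 0]]]}}

```text
time_s: 21.05
tcp_pos: [0.5021, 0.0317, 0.0253]
eef_rot: [-3.141, 0.0, -1.661]
wrist_force: [-1.2, 0.4, 5.4]
gripper_width: 0.0448
grip_force: 30.0
```

Springs engaged (5.4 N). Press on until the flange stops it.

Request:
{"api": "drive_tool", "payload": {"increments": [[[1, 0, 0, 1, 0], [1, 0, 0, 0.5, 0], [1, 0, 0, 0.5, 0], [1, 0, 0, 0, 0], [1, 0, 0, 0, 0]]]}}

```text
time_s: 21.47
tcp_pos: [0.5021, 0.0316, 0.024]
eef_rot: [-3.141, 0.0, -1.66]
wrist_force: [-4.2, -0.1, 14.1]
gripper_width: 0.0447
grip_force: 30.0
```

Request:
{"api": "drive_tool", "payload": {"increments": [[[1, 0, 0, 0.5, 0], [1, 0, 0, 0, 0], [1, 0, 0, 0, 0], [1, 0, 0, 0, 0]]]}}

```text
time_s: 21.8
tcp_pos: [0.5021, 0.0316, 0.024]
eef_rot: [-3.141, 0.0, -1.66]
wrist_force: [-7.0, 1.2, 19.0]
gripper_width: 0.0446
grip_force: 30.0
```

Run:
```python
from h import *
im,P,T,K,s=wrist(); print(s['tcp_pos'],s['wrist_force'],s['ft_torque'])
Rm=R.from_euler('xyz',s['eef_rot']).as_matrix(); t=(P-s['tcp_pos'])@Rm
m=(np.hypot(t[...,0]-.008,t[...,1])<.009)&(t[...,2]>-.075)&(t[...,2]<-.045); print('plug top z',np.median(P[m][:,2]),'in tool',np.median(t[m][:,2]))
I=im.astype(int); red=(I[...,0]>90)&(I[...,0]>2.5*I[...,1])&(I[...,0]>2.5*I[...,2])&sel(P,.42,.58,.1,.2,.02,.15); print('cap',red.sum(), P[red].mean(0) if red.any() else '')
im,D=manip.capture('side'); save('fin',np.vstack([cv2.resize(im[130:250,200:360],(640,480),interpolation=2)]))
```

```text
[0.50214333 0.03164625 0.02401107] [-6.95058474  1.18649463 19.00045945] [ 0.41115085  2.59820652 -0.00602314]
plug top z 0.0861213037372968 in tool -0.06211040129066683
cap 0
```

View pics/fin.png

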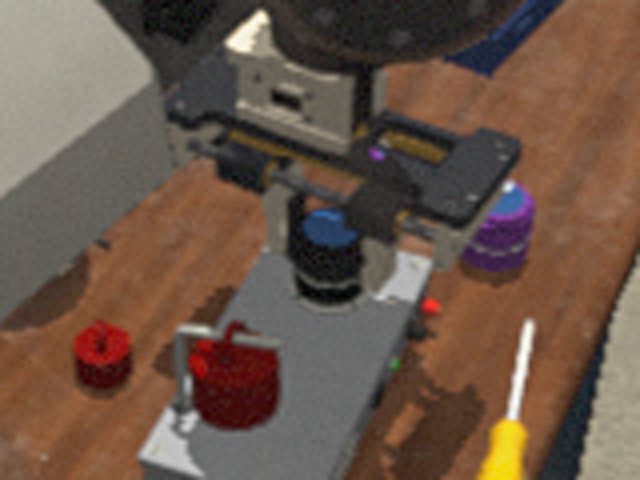

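The cap hangs on the hook at crop (237,375). The plug sits on the socket flange at (330,250), held down against a hard stop at 19 N.

```bash
python3 -c "
from bench import manip
print(manip.close_job())"
```

```text
the job is handed in; nothing more can be done
None
```

The job is handed in at about 22 s: the red cap hangs by its eye on the parking hook, and the black plug is keyed over the pin and held fully home at 19 N; no verdict came back.

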